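# Sound the depth of a blind bore with a rod depth gauge

### The arm

A 6-joint arm with a two-finger parallel gripper is mounted at the origin on a cart in front of the work surface, level with it; the furniture and walls round the work are solid. World frame = base frame: x ahead of the robot, y to its left, z up, the work surface at z = 0. Lengths are in m, angles in rad, forces in N, time in s.
With the tool pointing down it reaches from about 0.35 to 0.975 m from the base axis. Payload 4.9 kg.
Tool frame: the origin (TCP) lies on the front face of the gripper's body, between the roots of the fingers; the fingertips stand ctrl.finger_overhang ahead of it and the grasp point (between the pads) lies 54 mm ahead of it (ctrl.finger_overhang is the distance from the TCP to the fingertips, in m); z points along the fingers, y is the line along which they close (so a half turn about z gives the same grasp; the last joint's range is limited). The gripper opens to 85 mm and grips with 20 to 120 N. Pads are 22 mm wide; open, the fingers measure 114 mm over their backs; the gripper's body (76 mm by 85 mm) begins 54 mm behind the grasp point. The pads swing forward as they close: fully open they stand 13 mm farther back than shut.
Start: joints at [1.079, 0.053, 1.613, -0, 1.476, -0.119], TCP at [0.228, 0.582, 0.304] pointing down, gripper open.
Joint ranges: [-3.01, 3.01], [-1.01, 2.22], [0.06, 2.58], [-1.02, 4.17], [0.09, 2.62], [-3.14, 3.14]. Speed limits (rad/s): [2.57, 2.57, 3.14, 3.14, 3.14, 3.14].

### API

Orientations are given as a rotation vector (axis times angle).
In Python, from station import ctrl, vision gives the robot as it stands. The module is installed in compiled form; this text tells all that it offers.
- The arm moves only by the tool drive_tool, never from a script. Its argument "rows" is a list of rows, each a list of 2 entries, a list of its own where there are three numbers: the shift along the tool's x, y, z in m, then the turn about the tool's z in rad. A call has 1 to 10 rows; each row shifts and turns the commanded pose from where the row before left it, along the tool's axes as they then stand; what a row does not reach is not made up. A row lasts 1/10 s, in which the tool goes at most 50 mm and 8.59 degrees, less where a joint would pass 70% of its speed; a pose out of reach is approached as far as the arm can. A call with a gripper value outside its range is refused whole. "jaw" is the closure, from 0 (fully open) to 1 (shut), set as the call begins (left out, the last holds). The fingers move at their own pace and stop on an object; "grip_force" is the grip in N (left out, the last holds). Time passes only in rows, so rows that do not move let the fingers close. It gives the time, the measured TCP pose, the force, the opening and the grip force at its end, in the units of the state.
- ctrl.get_obs(): the state, without advancing time (a new reading comes with each control period).
- vision.get_image(name): name is "side" or "top" or "wrist"; returns a dict with "image" (384x512x3 uint8, blue, green, red), "vertical_fov" (degrees; the focal length in pixels is half the picture's height over the tangent of half this angle, whatever the lens; pixels are square), "cx", "cy" (the principal point, pixels), "R" (3x3) and "t" (3): a world point X has camera coordinates R X + t. Camera axes: x right, y down, z forward; pixel columns grow to the right and rows downward; lengths in m; the calibration is good to about 2 mm. A picture is of the moment at which its call begins. There is no depth.
- ctrl.finish_job(): hands the job in; it is judged then, once.
The state is a dict: "t": time; "q": joint angles; "dq": joint speeds; "effort": joint torques, N m; "tool_pos": TCP position; "tool_rot": TCP orientation; "contact_force": force on the tool from outside, world axes, zero at the start; "wrist_torque": the same for the moment, N m; "opening": finger opening in m; "grip_force": force on a finger pad.
Only numpy, scipy, OpenCV 4.12 (cv2) and the standard library are available. Lean on these libraries where they do the work, as an engineer would, in place of code of your own. Each camera call takes 0.05 s, during which the arm holds its last target. There are 200 camera calls.

### The job

Gauge the depth of the narrower of the two bores in the top of the aluminium valve block: lift the depth gauge out of its wooden stand, set it upright on the block with its bar flat on the top face and its rod in that bore, then push the rod's head gently down until the rod bottoms out, and keep it lightly pressed on the bottom for about a second. Leave the gauge standing there flat, with the rod on the bottom, so that I can read it; never press hard on it, and leave the other things on the bench where they lie.

Things in the scene. Friction and masses are not known exactly. Their poses are not given: they have to be found in the camera images.
- valve_block: Fixed aluminium block, 95 x 140 x 62 mm (its x, y, z). Origin: centre of its underside, z up; top face 62 mm above. Two brass port adaptors stand out 24 mm from its -x side at half height. Top: narrow bore (14 mm) at block x 0, y -30 mm; wide bore (28 mm) at x 0, y +32 mm; four 7 mm bolt holes near the corners (too small for the rod).
- bore_mouth (a point): Centre of the narrow bore's mouth, level with the top face; axes as the block's, z up along the bore. 14 mm wide, 1.5 mm chamfer, upright, blind. Its depth differs from block to block, 14 to 46 mm below the top face, and cannot be told beforehand: its hard bottom has to be felt.
- gauge_stand: Fixed wooden stand, 150 x 70 x 30 mm (its x, y, z), a 25 mm hole through its centre, a 14 mm thick, 9 mm high cheek across each end of its top. Origin: centre of its underside. At the start the gauge stands upright on it, bar along the stand's x between the cheeks, rod tip in the hole.
- gauge_grip (a point): Loose steel depth gauge, about 0.65 kg: T-shaped, 22 mm thick (y): bar 112 x 22 x 12 mm, upright block 34 x 22 x 28 mm on its middle (a screw stands out 13 mm at its +x end). This point: centre of the upright block, 26 mm above the bar's underside; grip here, fingers closing along y, rod and head between them. x along the bar, z up along the rod.
- gauge_foot (a point): Centre of the bar's flat underside, on the rod's axis, 26 mm below gauge_grip; axes as gauge_grip. This face sits flush on the block's top face.
- gauge_head (a point): Centre of the top of the rod's round head (20 mm wide, 10 mm thick), at the start 94 mm above the bar's underside. The 9 mm rod slides down when pushed, against a steady 3 N or so, up to 40 mm, and stays where it is left. Delicate: over 20 N of rod on bore bottom spoils it, or a 70 N blow of bar on block; 5 to 12 N on the bottom is right. Axes as gauge_grip.
- gauge_tip (a point): Lower end of the rod (tapered over its last 3 mm), 102 mm below gauge_head; axes as gauge_grip. At the start it stands 8 mm below the bar's underside.
- bearing: Bystander: ball bearing ring lying on the bench near the block, 52 mm wide, 15 mm high; origin at the centre of its underside.
- bolt_long: Bystander: hexagon bolt lying on the bench in front of the block, 29 x 71 x 26 mm; origin under its centre.
- gear_wheel: Bystander: toothed wheel lying on the bench near the stand, 72 mm wide, 22 mm high; origin at the centre of its underside.
- tape_roll: Bystander: roll of adhesive tape lying flat, 94 mm wide, 26 mm high; origin at the centre of its underside.
- tape_measure: Bystander: tape measure standing on edge, 37 x 78 x 62 mm; origin at the centre of its underside.
Mind the look-alikes: they are no part of the job. Of the things that look like the part that bears gauge_grip, the largest one is meant.

How it is judged:
On the way, in this order (a step that is already met when the one before it is completed fails the run):
1. the gauge stands upright on the block, its bar flat on the top face and its rod in the narrow bore (z of gauge_foot in the frame of bore_mouth between -0.0015 and 0.0015 m and angle between gauge_foot's own z axis and vertical below 0.035 rad and horizontal distance between gauge_tip and bore_mouth below 0.0035 m), for 0.2 s.
2. the rod is kept pressed on the bottom of the bore with more than 3 N for 0.7 s while the bar stays flat on the face (all of step 1 and contact force between bore_floor and anything else above 3 N), for 0.7 s.
At the end, for the whole second after the job is handed in: the gauge stands at rest on the block, released: its bar's underside within 1.5 mm of the top face, upright within 2 degrees, its rod in the narrow bore (tip within 3.5 mm of the bore's axis) and the rod's tip within 1.2 mm of the bottom of the bore (all of step 1 and distance between gauge_tip and bore_floor below 0.0082 m and linear speed of gauge below 0.01 m/s); the robot touches nothing.
It fails at once if the gauge is banged or pressed on the block with more than 70 N (contact force between gauge and valve_block above 70 N).
It fails at once if the rod is pressed on the bottom of the bore with more than 20 N (contact force between bore_floor and anything else above 20 N).
It fails at once if the gauge is laid over or dropped on its side (angle between gauge_foot's own z axis and vertical above 0.6 rad).
It fails at once if another thing on the bench is moved by more than 20 mm (distance of any of bearing, bolt_long, gear_wheel, tape_roll, tape_measure from where it was at the start of the episode above 0.02 m).
It also fails if it takes over 56 s, if anything falls off the work surface, if the arm or the gripper's body presses on something with over 40 N, if the wrist force passes 120 N, or if a joint passes its speed limit or range.

## Working session

There is one attempt and no reset: what is moved stays moved. The work goes in short steps, Python scripts to look and compute and a tool call to move; the robot and the scene stay as the last step left them, time stands still between calls to the robot, and variables do not carry over. Pictures are saved under pics/ and viewed, at most 10 in all, crops included, and the job is handed in when it is done.

Besides the shell and the picture viewer there is one more tool, called after "Call:" as name(argument=value, ...), one argument or row to a line, values as JSON. drive_tool: Moves the arm, as the interface text tells. Its arguments: {"type":"object","properties":{"rows":{"type":"array","items":{"type":"array"}},"jaw":{"type":"number"},"grip_force":{"type":"number"}},"required":["rows"]}

```bash
mkdir -p pics; cat > h.py <<'E'
import numpy as np, cv2
from station import ctrl, vision
from scipy.spatial.transform import Rotation as Ro
def snap(n,f):
    d=vision.get_image(n); cv2.imwrite('pics/'+f+'.png',d['image']); np.savez('pics/'+f+'.npz',**{k:np.array(d[k]) for k in('image','vertical_fov','cx','cy','R','t')}); return d
def load(f): 
    z=np.load('pics/'+f+'.npz'); return {k:z[k] for k in z}
def fl(d): return d['image'].shape[0]/2/np.tan(np.radians(float(d['vertical_fov']))/2)
def ray(d,u,v):
    f=fl(d); r=np.array([(u-d['cx'])/f,(v-d['cy'])/f,1.]); R=np.array(d['R']); return -R.T@np.array(d['t']), R.T@r
def onz(d,u,v,z):
    c,r=ray(d,u,v); return c+r*(z-c[2])/r[2]
def proj(d,X):
    p=np.array(d['R'])@np.array(X)+np.array(d['t']); f=fl(d); return p[0]/p[2]*f+d['cx'],p[1]/p[2]*f+d['cy']
E
python3 - <<'E'
from h import *
ims=[]
for n in('top','side','wrist'):
    d=snap(n,n+'0'); ims.append(d['image']); print(n,fl(d),d['cx'],d['cy'],-np.array(d['R']).T@d['t'],np.round(d['R'],3).tolist())
o=ctrl.get_obs();print(o,ctrl.finger_overhang)
cv2.imwrite('pics/top_b.png',cv2.resize(ims[0],(800,600),interpolation=2))
cv2.imwrite('pics/side_b.png',cv2.resize(ims[1],(800,600),interpolation=2))
E
```

```text
top 472.70154642540683 254.19601503908422 189.4069914954565 [ 0.46631631 -0.07960608  1.43443035] [[0.01, -1.0, 0.002], [-0.999, -0.01, -0.038], [0.038, -0.002, -0.999]]
side 380.2825737033488 255.86296082904516 193.0196710411291 [ 0.03199835 -0.94720533  0.99764123] [[0.876, -0.481, 0.021], [-0.314, -0.603, -0.734], [0.366, 0.636, -0.679]]
wrist 316.9903666245583 257.387147937448 189.74533540709308 [0.15732412 0.6100878  0.37330703] [[0.365, 0.931, -0.003], [0.89, -0.348, 0.296], [0.275, -0.11, -0.955]]
{'t': 0.15, 'q': array([ 1.07903465e+00,  5.31919993e-02,  1.61398502e+00, -2.46939248e-05,
        1.47598123e+00, -1.19002037e-01]), 'dq': array([-0.00108199, -0.00157706, -0.00350564, -0.00090307,  0.00122974,
        0.00091857]), 'effort': array([ 7.04569411e-04, -3.94250858e+01, -3.70717192e+01, -7.91555954e-05,
        4.74691929e-03,  1.44289641e-05]), 'tool_pos': array([0.22744584, 0.58174687, 0.3029497 ]), 'tool_rot': array([-5.82058709e-01, -3.08674529e+00,  2.35671152e-03]), 'contact_force': array([-0.00574274,  1.30899552,  0.61676833]), 'wrist_torque': array([-0.01685326, -0.04195706, -0.03235343]), 'grip_force': 0.0, 'opening': 0.08536200685337297} 0.0726
```

View pics/top_b.png

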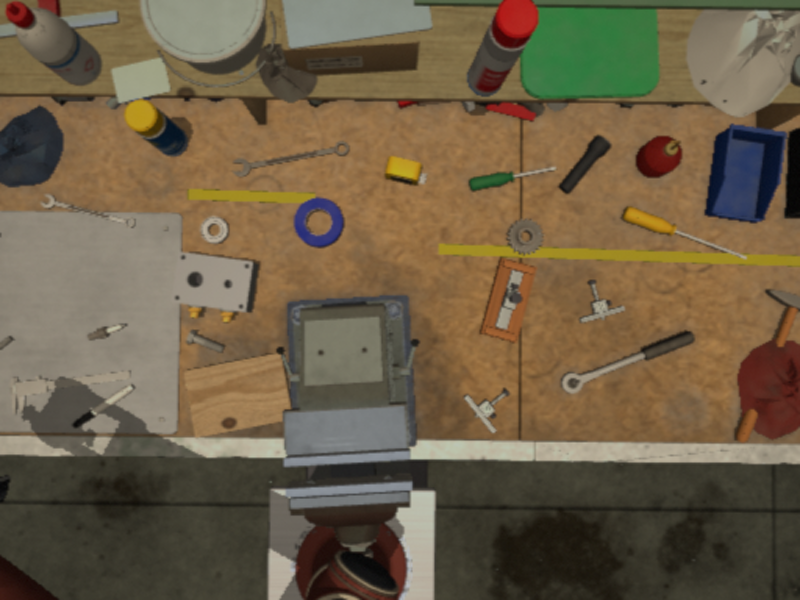

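View pics/side_b.png

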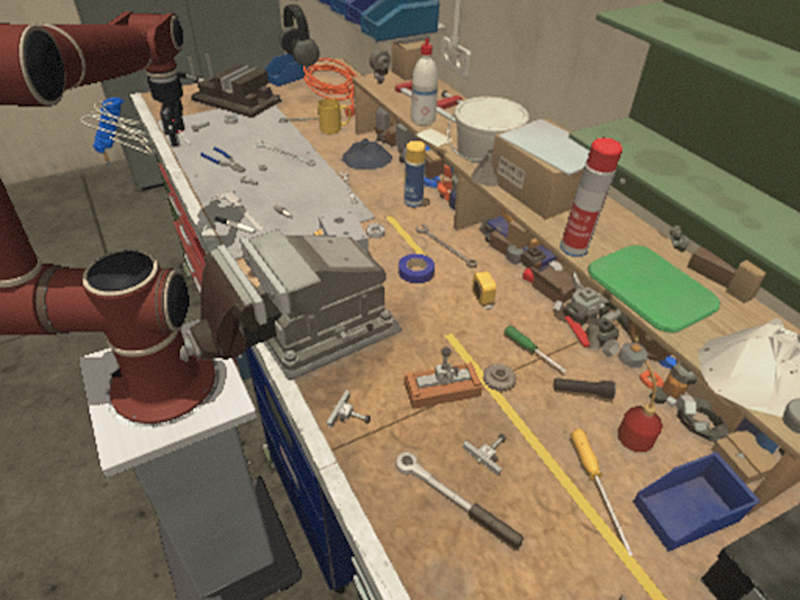

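```bash
python3 - <<'E'
from h import *
d=load('top0'); im=d['image']
a=cv2.resize(im[155:285,285:415],(560,560),interpolation=2)
b=cv2.resize(im[155:215,105:170],(240,222),interpolation=2)
c=np.zeros((560,800,3),np.uint8); c[:,:560]=a; c[:222,560:]=b; cv2.imwrite('pics/crop1.png',c)
hsv=cv2.cvtColor(im,cv2.COLOR_BGR2HSV)
roi=np.zeros(im.shape[:2],np.uint8); roi[155:225,300:350]=1
print(hsv[170,326],hsv[205,335],hsv[213,325], hsv[190,300], hsv[180,150],hsv[150,200])
m=((hsv[...,0]<12)&(hsv[...,1]>130)).astype(np.uint8)*roi
cs,_=cv2.findContours(m,0,1); P=np.vstack([c for c in cs if cv2.contourArea(c)>15]); r=cv2.minAreaRect(P); print(r)
B=cv2.boxPoints(r); print([onz(d,*p,0.035).round(4) for p in B], onz(d,*r[0],0.035))
m=(hsv[...,1]<60).astype(np.uint8); roi[:]=0; roi[155:205,110:166]=1
g=m*roi; cs,_=cv2.findContours(g,0,1); P=max(cs,key=cv2.contourArea); r=cv2.minAreaRect(P); print(r); print([onz(d,*p,0.062).round(4) for p in cv2.boxPoints(r)])
for p in[(196,279),(230,283)]: print(onz(d,p[0]*.64,p[1]*.64,.062))
print(onz(d,512*.64,293*.64,.12),onz(d,400*.64,300*.64,.2),onz(d,288*.64,300*.64,.1))
E
```

```text
[ 13 174 155] [ 16 142 135] [ 13 175 146] [ 16 147 142] [ 19  35 159] [124  97 113]Traceback (most recent call last):
  File "<stdin>", line 10, in <module>
    return _nx.concatenate(arrs, 0, dtype=dtype, casting=casting)
           ~~~~~~~~~~~~~~~^^^^^^^^^^^^^^^^^^^^^^^^^^^^^^^^^^^^^^^
ValueError: need at least one array to concatenate
```

View pics/crop1.png

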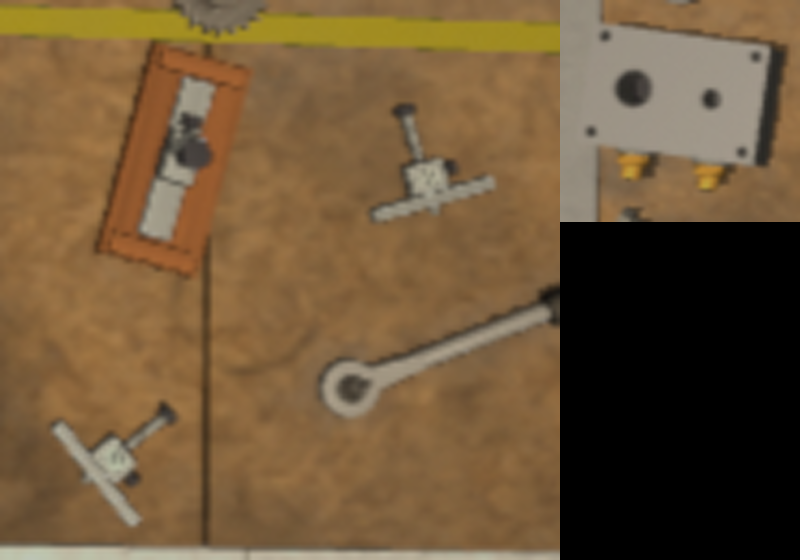

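The candidates in the crop are:
- Upright in the orange stand at (185,155): its bar is about 38 px long in the original image. This is the largest and the only one standing, so it is the one meant.
- Lying at (430,180): smaller.
- Lying at (110,460): smaller.

The block is at top right in the crop, with the wide bore at (633,88) and the narrow bore at (711,98).

```bash
python3 - <<'E'
from h import *
d=load('top0')
A=lambda x,y,z:onz(d,285+x/4.308-.5,155+y/4.308-.5,z).round(4)
Bq=lambda x,y,z:onz(d,105+(x-560)/3.69-.5,155+y/3.7-.5,z).round(4)
e1,e2=A(199,79,.042),A(158,238,.042); print('bar',e1,e2,(e1+e2)/2,np.degrees(np.arctan2(*(e1-e2)[1::-1])),np.linalg.norm(e1-e2))
c=[A(*p,.037) for p in((155,43),(250,68),(192,276),(98,250))]; print('stand',c,np.mean(c,0), 'head',A(193,152,.124))
n,w=Bq(711,98,.062),Bq(633,88,.062); print('bores',n,w,np.linalg.norm(n-w)); print(Bq(775,43,.062),Bq(760,163,.062))
v=[onz(d,x*.64,y*.64,.2).round(3) for x,y in((288,300),(410,297),(285,440),(415,440))]; print('vise',v)
s=load('side0'); print([ (proj(s,[.46,-.30,z]),proj(s,[.42,.21,z])) for z in (.04,.12)])
o=ctrl.get_obs(); print(Ro.from_rotvec(o['tool_rot']).as_matrix().round(3))
# vise height: rays at side top-corner candidates (side 800 px)
for p in((375,240),(285,245),(290,310),(383,290)):
    c,r=ray(s,p[0]*.64,p[1]*.64); print(p,[(c+r*(z-c[2])/r[2]).round(2).tolist() for z in(.1,.15,.2,.25)])
E
```

```text
bar [ 0.571  -0.3077  0.042 ] [ 0.4618 -0.2801  0.042 ] [ 0.5164 -0.2939  0.042 ] -14.184294248270797 0.11263392029047017
stand [array([ 0.5959, -0.2781,  0.037 ]), array([ 0.5793, -0.3436,  0.037 ]), array([ 0.436 , -0.3042,  0.037 ]), array([ 0.4532, -0.2397,  0.037 ])] [ 0.5161 -0.2914  0.037 ] head [ 0.5177 -0.2906  0.124 ]
bores [0.5404 0.2341 0.062 ] [0.5476 0.2956 0.062 ] 0.06192002906976059
[0.5842 0.1844 0.062 ] [0.4897 0.1946 0.062 ]
vise [array([0.505, 0.1  , 0.2  ]), array([ 0.512, -0.103,  0.2  ]), array([0.273, 0.102, 0.2  ]), array([ 0.275, -0.114,  0.2  ])]
[((np.float64(269.4030813543254), np.float64(248.7182686755795)), (np.float64(196.85877174730493), np.float64(164.09268983535554))), ((np.float64(270.58130344506947), np.float64(232.1443233562203)), (np.float64(195.116566326543), np.float64(147.88508167655766)))]
[[-0.931  0.364 -0.001]
 [ 0.364  0.931 -0.001]
 [ 0.    -0.002 -1.   ]]
(375, 240) [[0.57, 0.12, 0.1], [0.54, 0.06, 0.15], [0.51, 0.0, 0.2], [0.48, -0.06, 0.25]]
(285, 245) [[0.36, 0.2, 0.1], [0.35, 0.14, 0.15], [0.33, 0.08, 0.2], [0.31, 0.01, 0.25]]
(290, 310) [[0.29, -0.02, 0.1], [0.28, -0.07, 0.15], [0.26, -0.12, 0.2], [0.25, -0.17, 0.25]]
(383, 290) [[0.5, -0.05, 0.1], [0.47, -0.1, 0.15], [0.45, -0.15, 0.2], [0.42, -0.2, 0.25]]
```

Call:
drive_tool(
  rows=[
    [[0,0,-0.01],-0.129],
    [[-0.038,-0.026,0],0],
    [[-0.038,-0.026,0],0],
    [[-0.038,-0.026,0],0],
    [[-0.038,-0.026,0],0],
    [[-0.038,-0.026,0],0],
    [[-0.038,-0.026,0],0],
    [[-0.038,-0.026,0],0],
    [[-0.038,-0.026,0],0],
    [[-0.038,-0.026,0],0],
  ],
  jaw=0,
  grip_force=60,
)

```text
t: 1.15
tool_pos: [0.5038, 0.2708, 0.3137]
tool_rot: [-0.382, -3.118, 0.0]
contact_force: [0.4, 0.0, 0.3]
opening: 0.0851
grip_force: 0.0
```

Call:
drive_tool(
  rows=[
    [[-0.02,-0.013,0],0],
    [[-0.02,-0.013,0],0],
    [[0,0,0],0],
  ],
)

```text
t: 1.45
tool_pos: [0.5369, 0.2354, 0.3134]
tool_rot: [-0.388, -3.117, 0.001]
contact_force: [0.4, 0.4, -0.3]
opening: 0.0856
grip_force: 0.0
```

```bash
python3 - <<'E'
from h import *
o=ctrl.get_obs(); print(o['tool_pos'],Ro.from_rotvec(o['tool_rot']).as_matrix().round(3).tolist(),o['q'])
d=snap('wrist','w1'); np.savez('pics/w1o.npz',p=o['tool_pos'],r=o['tool_rot'])
print(proj(d,[.5404,.2341,.062]))
cv2.imwrite('pics/w1b.png',cv2.resize(d['image'],(768,576),interpolation=2))
E
```

```text
[0.53693063 0.235433   0.31336795] [[-0.97, 0.245, -0.0], [0.245, 0.97, -0.001], [0.0, -0.001, -1.0]] [ 2.86569168e-01 -4.38429176e-02  1.69395380e+00 -6.71666670e-04
  1.49210596e+00 -1.03679699e+00]
(np.float64(256.7036268301953), np.float64(170.96536676246564))
```

View pics/w1b.png

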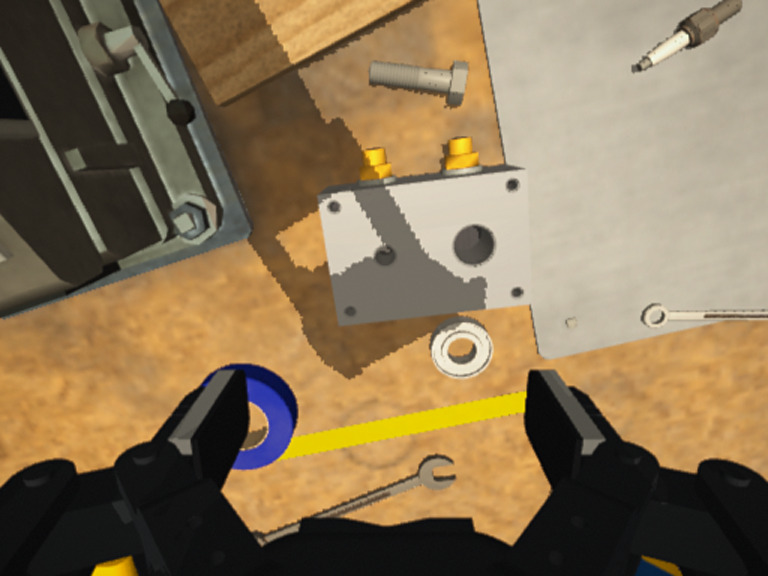

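Narrow bore is at (385,255) in the 1.5x picture, which matches the position from the top view. Next I'll go over to the gauge.

Call:
drive_tool(
  rows=[
    [[0,0,-0.045],0],
    [[-0.01,-0.047,0],0],
    [[-0.01,-0.047,0],0],
    [[-0.01,-0.047,0],0],
    [[-0.01,-0.047,0],0],
    [[-0.01,-0.047,0],0],
    [[-0.01,-0.047,0],0],
    [[-0.01,-0.047,0],0],
    [[-0.01,-0.047,0],0],
    [[-0.01,-0.047,0],0],
  ],
)

```text
t: 2.5
tool_pos: [0.5204, -0.1952, 0.3589]
tool_rot: [0.38, 3.118, 0.001]
contact_force: [1.6, -0.5, -0.4]
opening: 0.0854
grip_force: 0.0
```

Call:
drive_tool(
  rows=[
    [[-0.01,-0.047,0],0],
    [[-0.01,-0.047,0],0],
    [[0,0,0.04],0],
    [[0,0,0.04],0],
    [[0,0,0],0],
  ],
)

```text
t: 3.0
tool_pos: [0.5151, -0.2881, 0.2714]
tool_rot: [-0.38, -3.107, -0.011]
contact_force: [-1.3, 1.4, -1.3]
opening: 0.0852
grip_force: 0.0
```

```bash
python3 - <<'E'
from h import *
w=load('w1'); print('bore',onz(w,385/1.5-.17,255/1.5-.17,.062),'wide',onz(w,474/1.5-.17,244/1.5-.17,.062))
o=ctrl.get_obs(); print(o['tool_pos'],Ro.from_rotvec(o['tool_rot']).as_matrix().round(3).tolist())
d=snap('wrist','w2')
print(proj(d,[.516,-.292,.042]),proj(d,[.516,-.292,.124]))
cv2.imwrite('pics/w2b.png',cv2.resize(d['image'],(768,576),interpolation=2))
E
```

```text
bore [0.53916739 0.2341903  0.062     ] wide [0.54666802 0.29565848 0.062     ]
[ 0.51510568 -0.28813425  0.27141076] [[-0.97, 0.241, -0.011], [0.241, 0.971, 0.008], [0.012, 0.006, -1.0]]
(np.float64(251.95363180405428), np.float64(177.1953021642158)) (np.float64(250.66357144258953), np.float64(204.88021471122758))
```

View pics/w2b.png

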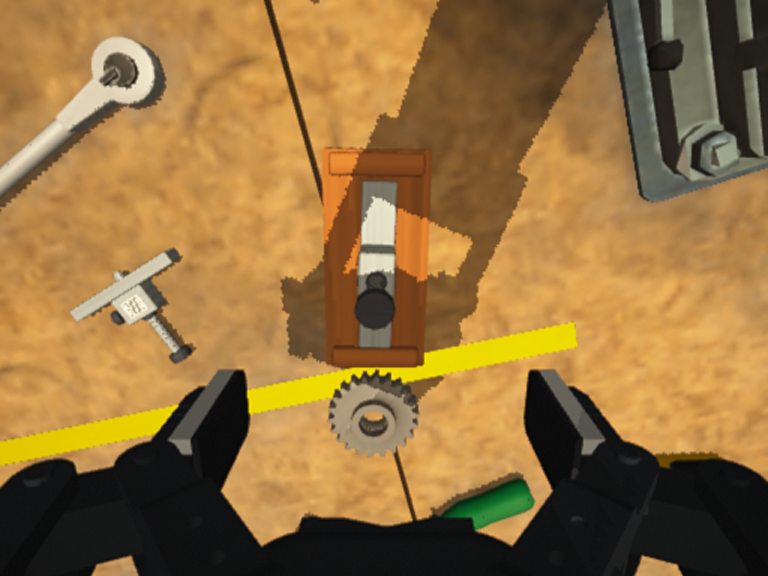

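The head is at (374,308), the bar ends at (380,181) and (377,348), and the bar lies along the tool's x. I'll refine the position now.

```bash
python3 - <<'E'
from h import *
d=snap('wrist','w3'); o=ctrl.get_obs(); print(o['tool_pos'],Ro.from_rotvec(o['tool_rot']).as_matrix().round(4).tolist())
im=d['image']; hsv=cv2.cvtColor(im,cv2.COLOR_BGR2HSV)
# head: dark blob
m=np.zeros(im.shape[:2],np.uint8); m[170:230,215:285]=(im[170:230,215:285].max(2)<70)
cs,_=cv2.findContours(m,0,1)
for c in cs:
    if cv2.contourArea(c)>80: print('dark',cv2.minEnclosingCircle(c),cv2.contourArea(c))
# bar: low saturation
m=np.zeros(im.shape[:2],np.uint8); m[110:235,225:270]=((hsv[110:235,225:270,1]<70)&(hsv[110:235,225:270,2]>60))
c=max(cv2.findContours(m,0,1)[0],key=cv2.contourArea); b=cv2.boundingRect(c); print(b)
for v in range(b[1]-2,b[1]+b[3]+3,8):
    x=np.where(m[v])[0]; print(v,(x.min(),x.max(),onz(d,(x.min()+x.max())/2,v,.042).round(4)) if len(x) else '')
# stand long edges
s=np.zeros(im.shape[:2],np.uint8); s[95:250,205:300]=((hsv[95:250,205:300,0]<11)&(hsv[95:250,205:300,1]>150))
c=max(cv2.findContours(s,0,1)[0],key=cv2.contourArea); r=cv2.minAreaRect(c); print(r,[onz(d,*p,.035).round(4) for p in cv2.boxPoints(r)])
print(onz(d,374/1.5-.17,308/1.5-.17,.124))
E
```

```text
[ 0.51754908 -0.2895787   0.27859434] [[-0.9707, 0.2402, -0.0014], [0.2401, 0.9707, 0.0013], [0.0017, 0.001, -1.0]]
dark ((251.0, 196.39999389648438), 17.853944778442383) 626.0
(240, 118, 25, 76)
116 
124 (np.int64(243), np.int64(264), array([ 0.4694, -0.2796,  0.042 ]))
132 (np.int64(243), np.int64(264), array([ 0.4767, -0.2814,  0.042 ]))
140 (np.int64(242), np.int64(264), array([ 0.4839, -0.2838,  0.042 ]))
148 (np.int64(242), np.int64(263), array([ 0.4912, -0.2861,  0.042 ]))
156 (np.int64(242), np.int64(263), array([ 0.4988, -0.288 ,  0.042 ]))
164 (np.int64(241), np.int64(263), array([ 0.5064, -0.2905,  0.042 ]))
172 (np.int64(240), np.int64(263), array([ 0.5141, -0.2929,  0.042 ]))
180 (np.int64(240), np.int64(263), array([ 0.522 , -0.2949,  0.042 ]))
188 (np.int64(240), np.int64(263), array([ 0.53 , -0.297,  0.042]))
196 Traceback (most recent call last):
  File "<stdin>", line 16, in <module>
ValueError: max() iterable argument is empty
```

Call:
drive_tool(
  rows=[
    [[0,-0.003,0.03],0.02],
    [[0,0,0.04],0],
    [[0,0,0.04],0],
    [[0,0,0.026],0],
    [[0,0,0],0],
    [[0,0,0],0],
    [[0,0,0],0],
  ],
)

```text
t: 3.8
tool_pos: [0.5188, -0.2947, 0.147]
tool_rot: [0.412, 3.109, -0.005]
contact_force: [0.6, 0.6, 0.6]
opening: 0.0851
grip_force: 0.0
```

```bash
python3 - <<'E'
from h import *
d=snap('wrist','w4'); o=ctrl.get_obs(); print(o['tool_pos'],o['contact_force'],Ro.from_rotvec(o['tool_rot']).as_matrix().round(4).tolist())
for z in(.042,.07,.124): print(z,proj(d,[.5165,-.2925,z]))
cv2.imwrite('pics/w4b.png',cv2.resize(d['image'],(768,576),interpolation=2))
E
```

```text
[ 0.51862094 -0.2946528   0.14671453] [0.2412875  0.42126835 0.65515627] [[-0.9655, 0.2604, 0.0049], [0.2603, 0.9655, -0.0036], [-0.0056, -0.0022, -1.0]]
0.042 (np.float64(259.30033685698044), np.float64(218.12250799925118))
0.07 (np.float64(259.45525819899837), np.float64(239.3056574494059))
0.124 (np.float64(259.9648515151411), np.float64(308.98483292030085))
```

View pics/w4b.png

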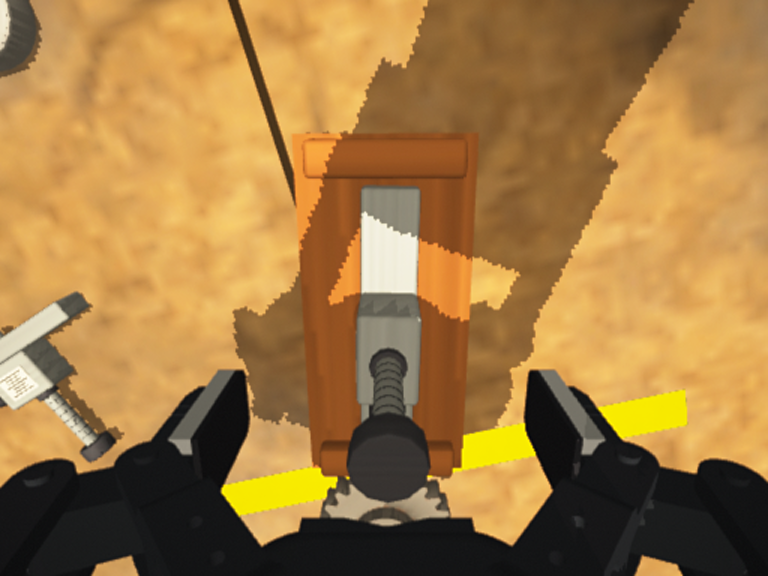

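Call:
drive_tool(
  rows=[
    [[0.002,0.0015,0],0],
    [[0,0,0.01],0],
    [[0,0,0.006],0],
    [[0,0,0.003],0],
    [[0,0,0.003],0],
    [[0,0,0],0],
    [[0,0,0],0],
  ],
)

```text
t: 4.55
tool_pos: [0.5152, -0.2916, 0.1206]
tool_rot: [-0.413, -3.114, -0.0]
contact_force: [-0.3, -0.0, 0.3]
opening: 0.0855
grip_force: 0.0
```

Call:
drive_tool(
  rows=[
    [[0,0,0],0],
    [[0,0,0],0],
    [[0,0,0],0],
  ],
)

```text
t: 4.85
tool_pos: [0.5153, -0.2917, 0.121]
tool_rot: [0.413, 3.114, -0.0]
contact_force: [-0.6, -0.8, -0.3]
opening: 0.0854
grip_force: 0.0
```

Call:
drive_tool(
  rows=[
    [[0,0,0],0],
    [[0,0,0],0],
    [[0,0,0],0],
    [[0,0,0],0],
    [[0,0,0],0],
    [[0,0,0],0],
    [[0,0,0],0],
    [[0,0,0],0],
  ],
  jaw=1,
  grip_force=70,
)

```text
t: 5.65
tool_pos: [0.5154, -0.2921, 0.1213]
tool_rot: [0.413, 3.114, -0.001]
contact_force: [-1.7, -2.2, 3.1]
opening: 0.0207
grip_force: 69.7
```

```bash
python3 - <<'E'
from h import *
d=snap('wrist','w5'); o=ctrl.get_obs(); print(o['tool_pos'],o['contact_force'],o['wrist_torque'],o['opening'],o['grip_force'])
for z in(.042,.07,.124): print(z,proj(d,[.517,-.2927,z]))
cv2.imwrite('pics/w5b.png',cv2.resize(d['image'],(768,576),interpolation=2))
E
```

```text
[ 0.51539774 -0.29205643  0.12135463] [-1.37314797 -2.10423058  2.61996267] [-0.31113178  0.22670618  0.02022336] 0.020597527218923366 69.71031188964844
0.042 (np.float64(255.96328227898582), np.float64(245.86891581606164))
0.07 (np.float64(255.6040941459897), np.float64(275.5616512949916))
0.124 (np.float64(254.2928717991121), np.float64(383.9554837279808))
```

View pics/w5b.png

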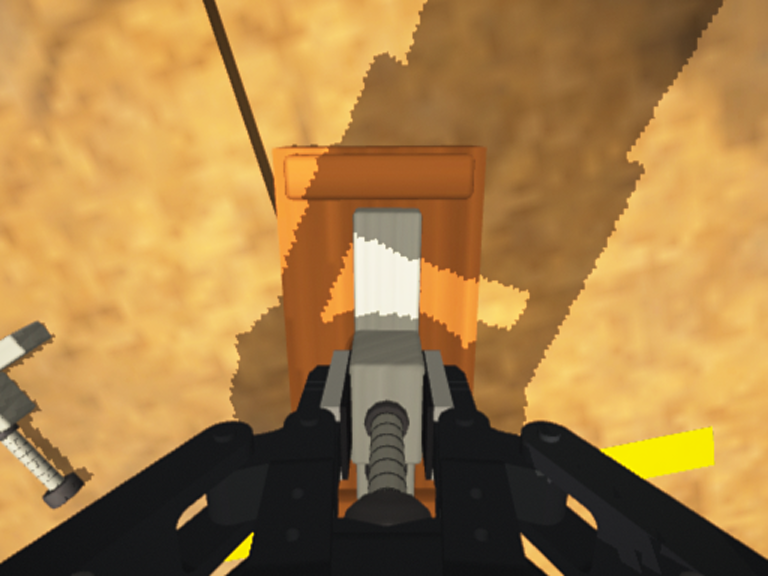

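Gauge is gripped, with the bar's near end at (388,210) and the block's top edge at (386,365). I'll lift it and work out the axis offset.

Call:
drive_tool(
  rows=[
    [[0,0,-0.005],0],
    [[0,0,-0.015],0],
    [[0,0,-0.03],0],
    [[0,0,-0.04],0],
    [[0,0,-0.045],0],
    [[0,0,-0.045],0],
    [[0,0,-0.045],0],
    [[0,0,0],0],
    [[0,0,0],0],
  ],
)

```text
t: 6.6
tool_pos: [0.5152, -0.2913, 0.3463]
tool_rot: [0.413, 3.114, -0.0]
contact_force: [-0.3, 0.4, -8.1]
opening: 0.0206
grip_force: 69.1
```

```bash
python3 - <<'E'
from h import *
d=load('w5'); u=np.array([.966,-.259,0])
print('bar',onz(d,258.4,139.8,.042)+.056*u,'blk',onz(d,258,243,.07)+.017*u)
T=np.array([.51540,-.29206,.12135])
n=np.array([.259,.966,0])
for g in(onz(d,258.4,139.8,.042)+.056*u,onz(d,258,243,.07)+.017*u): print('tool x,y off',-(g-T)@u,(g-T)@n)
e=snap('wrist','w6'); o=ctrl.get_obs(); print(o['tool_pos'],Ro.from_rotvec(o['tool_rot']).as_matrix().round(4).tolist(),o['contact_force'],o['wrist_torque'],o['opening'])
a=d['image'][120:340,220:300]; b=e['image'][120:340,220:300]; cv2.imwrite('pics/cmp.png',cv2.resize(np.hstack([a,b]),None,fx=2.5,fy=2.5,interpolation=2))
E
```

```text
bar [ 0.51788983 -0.29153042  0.042     ] blk [ 0.51843716 -0.2919646   0.07      ]
tool x,y off -0.0022680182854924657 0.0011564371092461123
tool x,y off -0.002909186988030293 0.0008787772450215561
[ 0.51448422 -0.29089699  0.34351712] [[-0.9655, 0.2606, -0.0032], [0.2606, 0.9655, 0.0026], [0.0037, 0.0017, -1.0]] [-0.12046223  0.26977761 -8.06894633] [0.02180335 0.04700029 0.03298813] 0.02052841442314251
```

View pics/cmp.png

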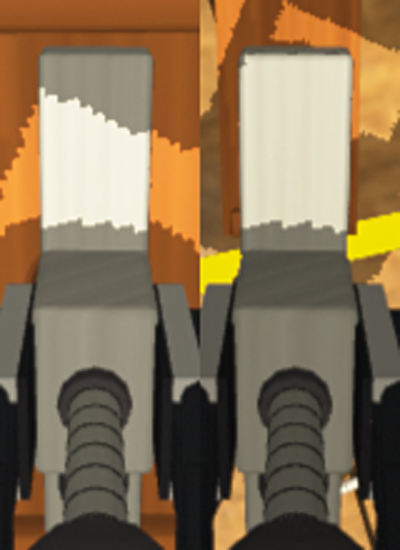

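No slip between the two views. I'll carry it to the block.

Call:
drive_tool(
  rows=[
    [[0,0,-0.03],0],
    [[0.0045,0.02,-0.02],0],
    [[0.008,0.035,0],0],
    [[0.01,0.045,0],0],
    [[0.01,0.045,0],0],
    [[0.01,0.045,0],0],
    [[0.01,0.045,0],0],
    [[0.01,0.045,0],0],
    [[0.01,0.045,0],0],
    [[0.01,0.045,0],0],
  ],
)

```text
t: 7.65
tool_pos: [0.5307, 0.089, 0.3911]
tool_rot: [-0.412, -3.107, 0.002]
contact_force: [1.1, 0.2, -7.2]
opening: 0.0207
grip_force: 69.7
```

Call:
drive_tool(
  rows=[
    [[0.01,0.045,0],0],
    [[0.01,0.045,0],0],
    [[0.0075,0.033,0],0],
    [[0.0045,0.02,0],0],
    [[0,0,0.03],0],
    [[0,0,0.04],0],
    [[0,0,0.04],0],
    [[0,0,0],0],
    [[0,0,0],0],
    [[0,0,0],0],
  ],
)

```text
t: 8.65
tool_pos: [0.5393, 0.2336, 0.2878]
tool_rot: [0.413, 3.112, 0.002]
contact_force: [0.8, 1.0, -6.7]
opening: 0.0205
grip_force: 70.1
```

Call:
drive_tool(
  rows=[
    [[0.0025,0,0.03],0],
    [[0,0,0.035],0],
    [[0,0,0.025],0],
    [[0,0,0.014],0],
    [[0,0,0.006],0],
    [[0,0,0],0],
    [[0,0,0],0],
    [[0,0,0],0],
    [[0,0,0],0],
    [[0,0,0],0],
  ],
)

```text
t: 9.65
tool_pos: [0.5364, 0.2342, 0.1767]
tool_rot: [0.413, 3.113, 0.001]
contact_force: [-0.3, -0.2, -6.6]
opening: 0.0206
grip_force: 69.9
```

```bash
python3 - <<'E'
from h import *
e=snap('wrist','w7'); o=ctrl.get_obs(); print(o['tool_pos'],Ro.from_rotvec(o['tool_rot']).as_matrix().round(4).tolist(),o['contact_force'])
cv2.imwrite('pics/w7b.png',cv2.resize(e['image'],(768,576),interpolation=2))
E
```

```text
[0.53625407 0.23416013 0.17641283] [[-0.9654, 0.2608, 0.0007], [0.2608, 0.9654, 0.0002], [-0.0006, 0.0004, -1.0]] [-0.94822872 -0.4660054  -6.32815518]
```

View pics/w7b.png

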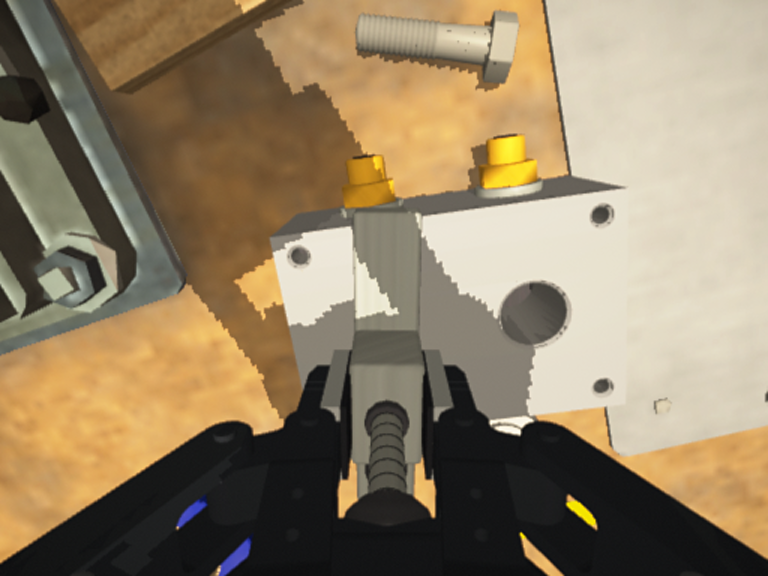

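Features at the top face (1.5x pixels): bolt holes at (300,256), (602,214) and (602,386), wide bore at (535,313), near bar end at (388,210). I'll compare the gauge axis with the bore in this one view.

```bash
python3 - <<'E'
from h import *
d=load('w7'); P=lambda x,y,z:onz(d,x/1.5-.17,y/1.5-.17,z)
h1,h2,h3,w=P(300,256,.062),P(602,214,.062),P(602,386,.062),P(535,313,.062)
yb=(h2-h1)/np.linalg.norm(h2-h1); xb=(h3-h2)/np.linalg.norm(h3-h2); print('yaw',np.degrees(np.arctan2(-yb[0],yb[1])),np.degrees(np.arctan2(xb[1],xb[0])),np.linalg.norm(h2-h1),np.linalg.norm(h3-h2))
c=(h1+h3)/2; n1=c-.03*yb; n2=w-.062*yb; print('narrow',n1,n2, 'w1',.5392,.2342)
foot=.17641-.09135; T=np.array([.53625,.23416,0]); tx=np.array([-.9654,.2608,0]); ty=np.array([.2608,.9654,0])
g1=P(388,210,foot+.012)-.056*tx; g2=P(387,364,foot+.04)-.017*tx; print('gauge',g1,g2)
for n in(n1,n2):
  for g in(g1,g2): print('shift tool',((n-g)@tx).round(4),((n-g)@ty).round(4))
print([((g-T)@tx).round(4) for g in(g1,g2)],[((g-T)@ty).round(4) for g in(g1,g2)])
E
```

```text
yaw -7.074647166020595 -7.468270655734897 0.11978864212261298 0.07586537637317098
narrow [0.53978102 0.23408769 0.062     ] [0.53951866 0.23443193 0.062     ] w1 0.5392 0.2342
gauge [0.53900962 0.23475068 0.09706   ] [0.53939281 0.23427541 0.12506   ]
shift tool -0.0009 -0.0004
shift tool -0.0004 -0.0001
shift tool -0.0006 -0.0002
shift tool -0.0001 0.0002
[np.float64(-0.0025), np.float64(-0.003)] [np.float64(0.0013), np.float64(0.0009)]
```

Aligned to within about 0.5 mm, so I'll lower it into the bore.

Call:
drive_tool(
  rows=[
    [[-0.0005,0,0.003],0],
    [[0,0,0.003],0],
    [[0,0,0.003],0],
    [[0,0,0.003],0],
    [[0,0,0.003],0],
    [[0,0,0.003],0],
    [[0,0,0.002],0],
    [[0,0,0],0],
    [[0,0,0],0],
  ],
)

```text
t: 10.6
tool_pos: [0.5366, 0.234, 0.1559]
tool_rot: [0.413, 3.114, -0.0]
contact_force: [-0.4, 0.0, -7.0]
opening: 0.0204
grip_force: 70.0
```

Call:
drive_tool(
  rows=[
    [[0,0,0.0005],0],
    [[0,0,0.0005],0],
    [[0,0,0.0005],0],
    [[0,0,0],0],
    [[0,0,0],0],
    [[0,0,0],0],
  ],
)

```text
t: 11.2
tool_pos: [0.5366, 0.234, 0.1544]
tool_rot: [0.413, 3.114, -0.0]
contact_force: [-0.5, 1.1, -5.5]
opening: 0.0208
grip_force: 70.0
```

Call:
drive_tool(
  rows=[
    [[0,0,0.0005],0],
    [[0,0,0.0005],0],
    [[0,0,0],0],
    [[0,0,0],0],
  ],
)

```text
t: 11.6
tool_pos: [0.5365, 0.234, 0.1534]
tool_rot: [-0.413, -3.114, 0.0]
contact_force: [-0.1, 0.1, -6.1]
opening: 0.0206
grip_force: 70.3
```

Call:
drive_tool(
  rows=[
    [[0,0,0.0005],0],
    [[0,0,0],0],
    [[0,0,0],0],
    [[0,0,0],0],
  ],
)

```text
t: 12.0
tool_pos: [0.5366, 0.234, 0.1533]
tool_rot: [0.413, 3.114, -0.0]
contact_force: [-2.4, 0.3, -2.5]
opening: 0.0205
grip_force: 70.7
```

Call:
drive_tool(
  rows=[
    [[0,0,0.0003],0],
    [[0,0,0],0],
    [[0,0,0],0],
    [[0,0,0],0],
  ],
)

```text
t: 12.4
tool_pos: [0.5366, 0.234, 0.1533]
tool_rot: [-0.413, -3.114, 0.0]
contact_force: [-6.0, -1.8, 2.9]
opening: 0.0207
grip_force: 71.3
```

Call:
drive_tool(
  rows=[
    [[0,0,0],0],
    [[0,0,0],0],
    [[0,0,0],0],
    [[0,0,0],0],
    [[0,0,0],0],
    [[0,0,0],0],
  ],
  jaw=0,
)

```text
t: 13.0
tool_pos: [0.5367, 0.234, 0.1527]
tool_rot: [0.413, 3.114, 0.0]
contact_force: [0.1, 0.4, -0.6]
opening: 0.0856
grip_force: 0.0
```

Gauge is released, seated flat. The measured stiffness is about 16 N/mm, so probing must go in steps under 1 mm. I'll raise the arm, shut the jaw and position over the head. The first bore picture may also give a coarse depth.

Call:
drive_tool(
  rows=[
    [[0,0,-0.01],0],
    [[0,0,-0.025],0],
    [[0,0,-0.035],0],
    [[0,0,-0.017],0],
    [[0,0,0],0],
    [[0,0,0],0],
  ],
)

```text
t: 13.6
tool_pos: [0.5364, 0.2339, 0.2392]
tool_rot: [-0.413, -3.114, 0.0]
contact_force: [0.2, -0.1, -1.4]
opening: 0.0856
grip_force: 0.0
```

Call:
drive_tool(
  rows=[
    [[-0.0025,0,0],0],
    [[0,0,0],0],
    [[0,0,0],0],
    [[0,0,0],0],
    [[0,0,0],0],
    [[0,0,0],0],
    [[0,0,0],0],
    [[0,0,0],0],
  ],
  jaw=1,
  grip_force=40,
)

```text
t: 14.4
tool_pos: [0.539, 0.2333, 0.2397]
tool_rot: [0.413, 3.114, 0.0]
contact_force: [0.4, -0.5, -1.1]
opening: -0.0002
grip_force: 0.0
```

```bash
python3 - <<'E'
from h import *
d=load('w1'); g=cv2.cvtColor(d['image'],cv2.COLOR_BGR2GRAY)
print(g[160:181,246:268]); X=np.array([.5395,.2342,.062])
yb=np.array([.123,.992,0]); xb=np.array([.992,-.123,0])
for D in(0,14,22,30,38,46):
    print(D,[tuple(np.round(proj(d,X+s*.007*v-[0,0,D/1000]),1)) for s,v in((0,xb),(1,xb),(-1,xb),(1,yb),(-1,yb))])
E
```

```text
[[209 209 210 210 209 210 211 201 126 107 110 111 111 111 111 111 110 111
  110 111 112 111]
 [209 209 209 210 209 210 211 209 183 117 118 111 111 112 111 111 112 111
  111 112 111 111]
 [209 209 208 208 210 209 211 211 200 137 176 118 110 110 111 110 111 111
  111 110 111 110]
 [209 210 209 210 211 211 207 189 180 140 152  99  93  97 105 111 112 112
  111 111 112 111]
 [209 209 210 211 212 207 184 151 136 119 113  93  68  78  89 102 112 112
  111 111 111 112]
 [209 210 211 210 196 166 138 114 107 105 103  95  59  59  67  88 103 111
  111 112 111 111]
 [210 210 210 205 173 134 108 100 100 100 101 102  92  85  55  64  89 103
  111 112 112 112]
 [209 209 207 187 150 104  89  69  65  67  74 100 101  94  54  56  79  93
  111 111 112 111]
 [209 209 205 171 127  78  70  53  49  47  52  66  69  66  57  62  69  85
  103 110 110 111]
 [210 210 197 155  97  66  66  64  59  53  53  54  58  59  65  66  65  79
   97 110 111 110]
 [208 207 194 149  87  63  66  69  69  67  67  67  68  69  68  66  65  77
   94 109 111 110]
 [147 157 184 118  73  64  68  70  71  72  72  72  71  71  68  65  65  78
   
[... 1376 characters left out ...]
159.3)), (np.float64(262.9), np.float64(164.7)), (np.float64(250.4), np.float64(166.2))]
30 [(np.float64(256.7), np.float64(163.9)), (np.float64(257.5), np.float64(169.8)), (np.float64(255.9), np.float64(157.8)), (np.float64(262.8), np.float64(163.1)), (np.float64(250.6), np.float64(164.6))]
38 [(np.float64(256.7), np.float64(162.4)), (np.float64(257.5), np.float64(168.2)), (np.float64(256.0), np.float64(156.4)), (np.float64(262.7), np.float64(161.6)), (np.float64(250.7), np.float64(163.1))]
46 [(np.float64(256.7), np.float64(160.9)), (np.float64(257.5), np.float64(166.6)), (np.float64(256.0), np.float64(155.1)), (np.float64(262.6), np.float64(160.2)), (np.float64(250.9), np.float64(161.6))]
```

The bore floor's lower edge is near row 168 in that image, so the depth is about 30–40 mm. I'll push quickly to about 24 mm of tip depth, then feel for the bottom.

Call:
drive_tool(
  rows=[
    [[0,0,0.005],0],
    [[0,0,0.005],0],
    [[0,0,0.002],0],
    [[0,0,0.0015],0],
    [[0,0,0.0015],0],
    [[0,0,0.001],0],
    [[0,0,0],0],
    [[0,0,0],0],
  ],
)

```text
t: 15.2
tool_pos: [0.539, 0.2333, 0.2238]
tool_rot: [0.413, 3.114, 0.0]
contact_force: [-0.5, -0.8, 1.3]
opening: 0.0
grip_force: 0.7
```

Call:
drive_tool(
  rows=[
    [[0,0,0.001],0],
    [[0,0,0.001],0],
    [[0,0,0],0],
    [[0,0,0],0],
  ],
)

```text
t: 15.6
tool_pos: [0.539, 0.2333, 0.2216]
tool_rot: [0.413, 3.114, 0.0]
contact_force: [0.2, 0.4, 1.7]
opening: 0.0001
grip_force: 0.9
```

Call:
drive_tool(
  rows=[
    [[0,0,0.001],0],
    [[0,0,0.001],0],
    [[0,0,0.001],0],
    [[0,0,0.001],0],
    [[0,0,0.001],0],
    [[0,0,0.001],0],
    [[0,0,0.001],0],
    [[0,0,0.001],0],
    [[0,0,0],0],
    [[0,0,0],0],
  ],
)

```text
t: 16.6
tool_pos: [0.539, 0.2333, 0.2134]
tool_rot: [0.413, 3.114, 0.0]
contact_force: [-0.1, 0.2, 0.9]
opening: 0.0
grip_force: 0.4
```

Call:
drive_tool(
  rows=[
    [[0,0,0.001],0],
    [[0,0,0.001],0],
    [[0,0,0.001],0],
    [[0,0,0],0],
    [[0,0,0],0],
  ],
)

```text
t: 17.1
tool_pos: [0.539, 0.2333, 0.2104]
tool_rot: [0.413, 3.114, -0.0]
contact_force: [-0.2, 0.9, 1.9]
opening: -0.0001
grip_force: 0.6
```

Call:
drive_tool(
  rows=[
    [[0,0,0.0008],0],
    [[0,0,0],0],
    [[0,0,0],0],
  ],
)

```text
t: 17.4
tool_pos: [0.539, 0.2333, 0.2098]
tool_rot: [0.413, 3.114, 0.0]
contact_force: [-0.4, 0.1, 1.7]
opening: -0.0001
grip_force: 0.8
```

Call:
drive_tool(
  rows=[
    [[0,0,0.0008],0],
    [[0,0,0],0],
    [[0,0,0],0],
  ],
)

```text
t: 17.7
tool_pos: [0.539, 0.2333, 0.209]
tool_rot: [0.413, 3.114, 0.0]
contact_force: [0.3, -0.4, 2.4]
opening: -0.0001
grip_force: 0.9
```

Call:
drive_tool(
  rows=[
    [[0,0,0.0008],0],
    [[0,0,0],0],
    [[0,0,0],0],
  ],
)

```text
t: 18.0
tool_pos: [0.539, 0.2333, 0.2081]
tool_rot: [0.413, 3.114, 0.0]
contact_force: [-0.2, 0.4, 1.7]
opening: 0.0
grip_force: 0.8
```

Call:
drive_tool(
  rows=[
    [[0,0,0.0008],0],
    [[0,0,0],0],
    [[0,0,0],0],
  ],
)

```text
t: 18.3
tool_pos: [0.539, 0.2333, 0.2073]
tool_rot: [0.413, 3.114, 0.0]
contact_force: [0.7, -0.3, 1.3]
opening: 0.0002
grip_force: 0.8
```

Call:
drive_tool(
  rows=[
    [[0,0,0.0008],0],
    [[0,0,0],0],
    [[0,0,0],0],
  ],
)

```text
t: 18.6
tool_pos: [0.539, 0.2333, 0.2065]
tool_rot: [0.413, 3.114, 0.0]
contact_force: [0.2, -0.3, 1.3]
opening: -0.0003
grip_force: 0.8
```

Call:
drive_tool(
  rows=[
    [[0,0,0.0008],0],
    [[0,0,0],0],
    [[0,0,0],0],
  ],
)

```text
t: 18.9
tool_pos: [0.539, 0.2333, 0.2057]
tool_rot: [0.413, 3.114, -0.0]
contact_force: [0.0, -0.1, 2.4]
opening: -0.0003
grip_force: 0.8
```

Call:
drive_tool(
  rows=[
    [[0,0,0.0008],0],
    [[0,0,0],0],
    [[0,0,0],0],
  ],
)

```text
t: 19.2
tool_pos: [0.539, 0.2333, 0.2049]
tool_rot: [0.413, 3.114, 0.0]
contact_force: [0.4, 0.3, 1.9]
opening: -0.0001
grip_force: 0.8
```

Call:
drive_tool(
  rows=[
    [[0,0,0.0008],0],
    [[0,0,0],0],
    [[0,0,0],0],
  ],
)

```text
t: 19.5
tool_pos: [0.539, 0.2333, 0.2041]
tool_rot: [0.413, 3.114, 0.0]
contact_force: [-0.4, 0.3, 1.9]
opening: 0.0001
grip_force: 0.8
```

Call:
drive_tool(
  rows=[
    [[0,0,0.0008],0],
    [[0,0,0],0],
    [[0,0,0],0],
  ],
)

```text
t: 19.8
tool_pos: [0.539, 0.2333, 0.2034]
tool_rot: [0.413, 3.114, -0.0]
contact_force: [0.6, -0.1, 1.9]
opening: 0.0001
grip_force: 1.0
```

Call:
drive_tool(
  rows=[
    [[0,0,0.0008],0],
    [[0,0,0],0],
    [[0,0,0],0],
  ],
)

```text
t: 20.1
tool_pos: [0.539, 0.2333, 0.2033]
tool_rot: [0.413, 3.114, 0.0]
contact_force: [-0.6, -1.0, 5.2]
opening: 0.0001
grip_force: 2.5
```

The measured z has stopped moving and the force has risen, so the rod is on the bottom. I'll check the settled force.

Call:
drive_tool(
  rows=[
    [[0,0,0],0],
    [[0,0,0],0],
  ],
)

```text
t: 20.3
tool_pos: [0.539, 0.2334, 0.2033]
tool_rot: [0.413, 3.114, 0.0]
contact_force: [-1.3, -0.3, 5.7]
opening: -0.0001
grip_force: 2.5
```

Call:
drive_tool(
  rows=[
    [[0,0,0.0003],0],
    [[0,0,0],0],
    [[0,0,0],0],
    [[0,0,0],0],
  ],
)

```text
t: 20.7
tool_pos: [0.5391, 0.2334, 0.2033]
tool_rot: [0.413, 3.114, 0.0]
contact_force: [-1.9, -1.0, 6.6]
opening: 0.0
grip_force: 3.1
```

Call:
drive_tool(
  rows=[
    [[0,0,0.0002],0],
    [[0,0,0],0],
    [[0,0,0],0],
    [[0,0,0],0],
    [[0,0,0],0],
    [[0,0,0],0],
    [[0,0,0],0],
    [[0,0,0],0],
    [[0,0,0],0],
    [[0,0,0],0],
  ],
)

```text
t: 21.7
tool_pos: [0.5391, 0.2334, 0.2033]
tool_rot: [0.413, 3.114, 0.0]
contact_force: [-1.9, -0.5, 7.0]
opening: 0.0001
grip_force: 3.5
```

Call:
drive_tool(
  rows=[
    [[0,0,0],0],
    [[0,0,0],0],
    [[0,0,0],0],
    [[0,0,0],0],
    [[0,0,0],0],
  ],
)

```text
t: 22.2
tool_pos: [0.5391, 0.2334, 0.2033]
tool_rot: [0.413, 3.114, 0.0]
contact_force: [-2.6, -1.2, 6.8]
opening: 0.0002
grip_force: 3.5
```

Call:
drive_tool(
  rows=[
    [[0,0,0.0003],0],
    [[0,0,0],0],
    [[0,0,0],0],
    [[0,0,0],0],
    [[0,0,0],0],
    [[0,0,0],0],
    [[0,0,0],0],
    [[0,0,0],0],
    [[0,0,0],0],
    [[0,0,0],0],
  ],
)

```text
t: 23.2
tool_pos: [0.5391, 0.2334, 0.2032]
tool_rot: [0.413, 3.114, 0.0]
contact_force: [-1.8, -1.0, 8.3]
opening: -0.0002
grip_force: 4.0
```

Call:
drive_tool(
  rows=[
    [[0,0,-0.001],0],
    [[0,0,-0.003],0],
    [[0,0,-0.02],0],
    [[0,0,-0.04],0],
    [[0,0,-0.04],0],
    [[0,0,0],0],
    [[0,0,0],0],
    [[0,0,0],0],
    [[0,0,0],0],
  ],
)

```text
t: 24.1
tool_pos: [0.5381, 0.2331, 0.3033]
tool_rot: [-0.413, -3.111, 0.003]
contact_force: [-0.2, 0.6, -0.6]
opening: 0.0003
grip_force: 0.0
```

```bash
python3 - <<'E'
from h import *
d=snap('wrist','w8'); o=ctrl.get_obs(); print(o['t'],o['tool_pos'],o['contact_force'])
G=np.array([.5393,.2338])
for z in(.074,.102,.1307): print(z,proj(d,[*G,z]))
cv2.imwrite('pics/w8b.png',cv2.resize(d['image'],(768,576),interpolation=2))
E
```

```text
24.15 [0.53825165 0.23308751 0.30352229] [-0.18266752  0.0581197  -0.70969088]
0.074 (np.float64(258.3953108043592), np.float64(174.37800384076107))
0.102 (np.float64(258.40560338452497), np.float64(182.12564562834768))
0.1307 (np.float64(258.41839598223794), np.float64(191.75515183734555))
```

View pics/w8b.png

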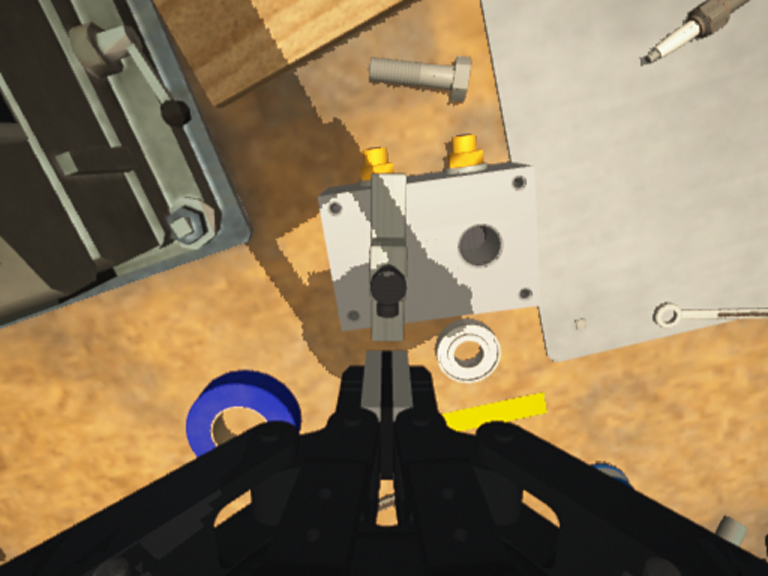

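The gauge stands upright on the block, with its head at (388,286), where a flat seat with the rod on the bottom puts it. The other things lie where they were, and the gripper is clear.

```bash
python3 -c "
from h import *
print(ctrl.finish_job())"
```

```text
the job is handed in; nothing more can be done
None
```

The job is handed in: the gauge stands released and flat on the block with its rod on the bottom of the narrow bore, about 33 mm deep by the arm's own reading, after a hold of over a second at about 5–6 N (estimated from the wrist force).

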